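# Turn the board over in the rework frame, lock it and set out the flux

### The arm

A 6-joint arm with a two-finger parallel gripper is mounted at the origin on the work surface. World frame = base frame: x ahead of the robot, y to its left, z up, the work surface at z = 0. Lengths are in m, angles in degrees, forces in N, time in s.
With the tool pointing down it reaches from about 0.3 to 0.875 m from the base axis. Payload 6.4 kg.
Tool frame: the origin (TCP) lies between the finger pads; the fingertips stand 19 mm ahead of it and the grasp point (between the pads) is the TCP; z points along the fingers, y is the line along which they close (so a half turn about z gives the same grasp; the last joint's range is limited). The gripper opens to 88 mm and grips with 3 to 60 N. Pads are 18 mm wide; open, the fingers measure 123 mm over their backs; the gripper's body (75 mm by 187 mm) begins 45 mm behind the grasp point.
Start: joints at [-85.388, 10.359, 92.074, -0, 77.567, -11.82], TCP at [0.163, -0.552, 0.258] pointing down, gripper open.
Joint ranges: [-171.53, 171.53], [-51.25, 118.39], [17.06, 147.69], [-65.23, 245.23], [0, 150.52], [-178.68, 178.68]. Speed limits (degrees/s): [147.25, 147.25, 172.46, 180, 180, 180].

### API

Orientations are given as a 3x3 rotation matrix whose columns are the frame's x, y, z axes.
In Python, from bench import r, imaging gives the robot as it stands. The module is installed in compiled form; this text tells all that it offers. Calls block until the motion is done:
- r.move_ptp(position, orientation): joint-space move of the TCP to a pose.
- r.servo_line(position, rot=None, velocity=0.15): straight line of the TCP; rot=None keeps the orientation; velocity is the mean speed in m/s.
- r.move_j(angles): joint-space move.
- r.grip(opening, effort=None): finger opening in m; effort is the grip in N (None keeps the last); returns when the fingers have stopped.
- r.sleep(seconds).
- r.inverse_kinematics(position, orientation): joint angles nearest the present ones, or None.
- r.observe(): the state.
- imaging.get_image(name): name is "scene" or "side" or "wrist"; returns a dict with "img" (400x640x3 uint8, red, green, blue), "mtx" (3x3 intrinsics, pixels), "R" (3x3) and "t" (3): a world point X has camera coordinates R X + t; the wrist camera has in their place "mount" (4x4, takes a point from camera to tool coordinates, whose origin is the TCP and whose axes are the flange's). Camera axes: x right, y down, z forward; pixel columns grow to the right and rows downward; lengths in m; the calibration is good to about 2 mm. A picture is of the moment at which its call begins: read the wrist's pose just before it. There is no depth.
A pose or a line that the arm cannot do raises r.Unreachable and nothing moves.
- r.sign_off(): hands the job in; it is judged then, once.
The state is a dict: "time": time; "q": joint angles; "joint_vel": joint speeds; "joint_efforts": joint torques, N m; "tcp_pos": TCP position; "eef_rot": TCP orientation; "force": force on the tool from outside, world axes, zero at the start; "ft_torque": the same for the moment, N m; "width": finger opening in m; "finger_force": force on a finger pad.
Only numpy, scipy, OpenCV 4.12 (cv2) and the standard library are available. Lean on these libraries where they do the work, as an engineer would, in place of code of your own. Each camera call takes 0.05 s, during which the arm holds its last target. There are 200 camera calls.

### The job

Loosen the red lock knob of the rework frame, turn the board over by its aluminium rails until its solder side faces up and it lies level, and lock the knob fully again. Then lift the brown flux bottle with the red cap out of the packed crate, keeping it upright, and stand it on the blue mat with its whole base on the mat. Do not press on the board itself and leave the other bottles, the pliers, the screwdriver and the solder reel where they are.

Things in the scene. Friction and masses are not known exactly. Their poses are not given: they have to be found in the camera images.
- frame: Rework frame, fixed to the table. Origin: on the table under the board's middle; z up, y along the turning axis (120 mm up), -x its front. Feet 150 mm (x) by 34 mm, 34 mm high, and uprights (up to 145 mm) at y = +-108 mm, joined by two rods (top 29 mm up). At its -y end, outside the upright, the blue brake head carries the red lock knob.
- carrier (a joint): Angle of the board's carrier about the frame's y, rad: 0 = level, component side up; +3.14 or -3.14 = level, solder side up (either will do; limits +-3.7). Growing: the rail on the frame's +x side goes down. Starts within 0.3 of 0, held by the brake. Loosened, about 1 N at a rail turns it; it is balanced and stays where left.
- board_center (a point): Middle of the green circuit board, on the turning axis; it turns with the carrier. z: normal to the board, to the component side; y: along the turning axis. Board 100 mm (x) by 160 mm (y), 4 mm thick, parts up to 21 mm high on the component side; the solder side is flat with bright solder points. Do not press on it: push the rails that frame it.
- lock_knob (a joint): Lock knob angle, rad: 0 = fully locked, at its stop; 1.35 = fully loose, at its stop. Grows counter-clockwise seen from the knob's top, along its own axis. The brake holds below about 0.4 and is free above 0.9. It needs 0.1 to 0.2 N m and stays where it is left. Starts at 0.
- knob_grip (a point): Middle of the knob's red bar: 66 mm long (y), 16 mm thick (x), 24 mm high (z), 18 mm clear above the blue block on a 13 mm stem. z: the screw axis, outwards; it leans 30 degrees from vertical to the frame's -x. The point turns with the knob; in the frame it stays at x -37, y -138, z 184 mm. Locked, the bar is parallel to the turning axis; loose, about square to it.
- crate: Blue open crate, fixed, 180 mm (x) by 124 mm (y), 65 mm high, walls and floor 5 mm, closely packed with six bottles in 3 (x) by 2 (y) places 56.4 mm apart. Origin: centre of its underside, z up.
- flux: Flux bottle: brown, paper label, red cap; in one of the crate's two middle places. Like all six: body 56 mm in diameter, 72 mm high, shoulder sloping in up to 86 mm, cap 24 mm in diameter from 91 to 115 mm above the base. 0.12 to 0.24 kg. Origin: centre of its base, z up. The bottles touch, so only the caps can be taken.
- bottle_a: White bottle of the same shape, in the crate; stays.
- bottle_b: White bottle of the same shape, in the crate; stays.
- bottle_c: White bottle of the same shape, in the crate; stays.
- bottle_d: White bottle of the same shape, in the other middle place of the crate; stays.
- bottle_e: White bottle of the same shape, in the crate; stays.
- mat: Blue silicone mat lying flat, fixed, 220 mm (x) by 160 mm (y), 3 mm thick. Origin: centre of its underside, z up. The pliers lie across its +x end; the rest is free.
- pliers: Pliers with red handles, 150 mm long and 44 mm wide, 14 mm high, lying on the mat's +x end, long axis roughly along the mat's y. Origin: near the middle of its underside, its x axis along the jaws. Stays.
- screwdriver: Yellow-handled screwdriver, 190 mm long, 26 mm thick, lying behind the frame. Origin: under its middle, x along it. Stays.
- solder: Standing reel of solder with orange flanges, 60 mm in diameter, 50 mm high, behind the frame. Origin: centre of its base. Stays.
- rail_a (a point): Middle of one of the carrier's two bare aluminium rails (the front one at angle 0), 57 mm from the turning axis, same axes as the board. Rail: 14 mm wide (x, outer edge 64 mm from the axis), 190 mm long (y), 12 mm thick (z), level with the board.
- rail_b (a point): Middle of the other rail (the far one at angle 0), 57 mm from the turning axis on the other side; same size and axes.
There are look-alikes about, which are no part of the job. Of the things that look like the crate, the larger one is meant.

How it is judged (in metres and radians):
On the way, in this order (a step that is already met when the one before it is completed fails the run):
1. the lock knob is loosened (value of joint lock_knob above 0.9 rad), for 0.1 s.
2. the board is turned over, solder side up and level within 8 degrees (angle between board_center's own z axis and vertical above 3 rad), for 0.2 s.
3. the lock knob is locked again with the board turned over (value of joint lock_knob below 0.2 rad and angle between board_center's own z axis and vertical above 3 rad), for 0.2 s.
4. the flux bottle is lifted clear of the crate (z of flux in the frame of crate above 0.07 m), for 0.1 s.
At the end, for the whole second after the job is handed in: The board is turned over, solder side up and level within 8 degrees; the lock knob is within 0.2 rad of its locked stop; the flux bottle stands upright and still on the blue mat with its whole base on it (centre within 85 mm by 55 mm of the mat's centre, along the mat's x and y) (all of step 3 and x of flux in the frame of mat between -0.085 and 0.085 m and y of flux in the frame of mat between -0.055 and 0.055 m and z of flux in the frame of mat between -0.002 and 0.006 m and angle between flux's own z axis and vertical below 0.08 rad and linear speed of flux below 0.02 m/s); the robot touches nothing.
It fails at once if the fingers press on the board itself (more than 8 N) instead of its rails (contact force between the fingers and carrier_c5 above 8 N or contact force between the fingers and carrier_c6 above 8 N or contact force between the fingers and carrier_c7 above 8 N).
It fails at once if the flux bottle is tipped more than 34 degrees (angle between flux's own z axis and vertical above 0.6 rad).
It fails at once if another bottle leaves its place in the crate (distance of any of bottle_a, bottle_b, bottle_c, bottle_d, bottle_e from where it was at the start of the episode above 0.035 m).
It fails at once if the pliers, the screwdriver or the solder reel are moved by more than 30 mm (distance of any of pliers, screwdriver, solder from where it was at the start of the episode above 0.03 m).
It also fails if it takes over 72 s, if anything falls off the work surface, if the arm or the gripper's body presses on something with over 40 N, if the wrist force passes 120 N, or if a joint passes its speed limit or range.

## Working session

There is one attempt and no reset: what is moved stays moved. The work goes in short steps, each a Python script; the robot and the scene stay as the last script left them, time stands still between calls to the robot, and variables do not carry over. Pictures are saved under pics/ and viewed, at most 10 in all, crops included, and the job is handed in when it is done.

```bash
mkdir -p pics; python3 - <<'E'
from bench import r, imaging
import cv2,pickle
o=r.observe();print(o['time'],o['tcp_pos'],o['eef_rot'])
for n in ("scene","side","wrist"):
    d=imaging.get_image(n); pickle.dump(d,open(n+'.pkl','wb'))
    cv2.imwrite(f'pics/{n}0.png',d['img'][:,:,::-1]); print(n,d['mtx'].tolist(),{k:v.tolist() for k,v in d.items() if k in('R','t','mount')})
E
```

```text
0.0 [ 0.1626483  -0.55100008  0.25682592] [[ 9.59141391e-01  2.82927144e-01 -1.48718154e-04]
 [ 2.82926972e-01 -9.59139901e-01  1.72602660e-03]
 [ 3.45698262e-04 -1.69757993e-03 -9.99998499e-01]]
scene [[450.5871321080964, 0.0, 318.6364357199595], [0.0, 450.5871321080964, 198.53723174692345], [0.0, 0.0, 1.0]] {'R': [[-0.16508388076337127, 0.9862537875228213, 0.007125932149172212], [0.756098414682521, 0.13119201484498091, -0.6411738005841264], [-0.6332949546827954, -0.10045955324310314, -0.7673626121564124]], 't': [0.0962631730050767, -0.32764091612445273, 1.5531601861290874]}
side [[408.03931655934446, 0.0, 319.8439816123583], [0.0, 408.03931655934446, 198.8517989684846], [0.0, 0.0, 1.0]] {'R': [[-0.9562934987130663, -0.29229486176754227, -0.008152183966047439], [-0.14200222517156236, 0.4885950995614146, -0.860877573602017], [0.25561320851131264, -0.8220939985603015, -0.5087468379908493]], 't': [0.5338075055151318, 0.19497868601243043, 1.1879500992104957]}
wrist [[354.4527161470568, 0.0, 320.56888350403557], [0.0, 354.4527161470568, 203.08554853477662], [0.0, 0.0, 1.0]] {'mount': [[0.0003381959163968978, -0.9569893096755901, -0.2901229856287805, 0.07250147956100235], [0.9999999297341954, 0.0003705701690711777, -5.665113922989157e-05, -0.00024638367083917867], [0.00016172545845981345, -0.290122946083872, 0.9569893677572855, -0.12599358076279704], [0.0, 0.0, 0.0, 1.0]]}
```

View pics/scene0.png

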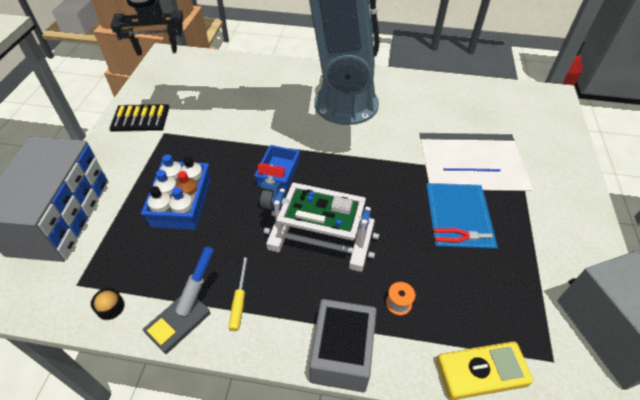

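View pics/side0.png

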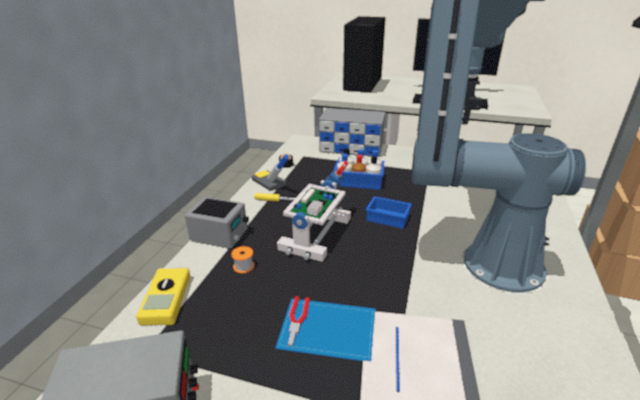

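Scene picture: the frame is at about (320,220), the red knob bar at (271,170), the mat at (462,215), the pliers at (462,236), the reel at (400,297) and the screwdriver at (237,295). There are two blue crates. The one at (178,192) is larger and holds six bottles, so it is the one meant. The one at (278,165) is small and empty, a look-alike. The red cap at (183,177) is the flux candidate.

```bash
cat > h.py <<'E'
import numpy as np,cv2,pickle
from bench import r, imaging
def cam(name):
    """image dict with world->camera R,t for every camera"""
    o=r.observe(); d=dict(imaging.get_image(name))
    if name=='wrist':
        T=np.eye(4);T[:3,:3]=o['eef_rot'];T[:3,3]=o['tcp_pos']
        W=T@d['mount']; d['R']=W[:3,:3].T; d['t']=-W[:3,:3].T@W[:3,3]
    return d
def ray(d,uv):
    R,t=np.array(d['R']),np.array(d['t'])
    return -R.T@t, R.T@np.linalg.solve(np.array(d['mtx']),[uv[0],uv[1],1.])
def onz(d,uv,z):
    o,v=ray(d,uv); return o+v*(z-o[2])/v[2]
def proj(d,X):
    c=np.array(d['R'])@X+np.array(d['t']); c=np.array(d['mtx'])@c; return c[:2]/c[2]
def two(d1,p1,d2,p2):
    A=[];b=[]
    for d,p in((d1,p1),(d2,p2)):
        o,v=ray(d,p);v/=np.linalg.norm(v);M=np.eye(3)-np.outer(v,v);A.append(M);b.append(M@o)
    return np.linalg.solve(sum(A),sum(b))
def blobs(img,lo,hi,amin=15):
    """HSV mask blobs: area, centroid, bbox, min-area-rect"""
    hsv=cv2.cvtColor(img,cv2.COLOR_RGB2HSV)
    if lo[0]>hi[0]: m=cv2.inRange(hsv,(0,)+lo[1:],hi)|cv2.inRange(hsv,lo,(179,)+hi[1:])
    else: m=cv2.inRange(hsv,lo,hi)
    out=[]
    for c in cv2.findContours(m,cv2.RETR_EXTERNAL,cv2.CHAIN_APPROX_NONE)[0]:
        M=cv2.moments(c)
        if M['m00']>=amin: out.append((M['m00'],np.array([M['m10'],M['m01']])/M['m00'],c))
    return sorted(out,key=lambda b:-b[0])
RED=((172,120,70),(8,255,255)); BLUE=((98,130,60),(118,255,255))
E
python3 - <<'E'
from h import *
np.set_printoptions(precision=3,suppress=True)
s=pickle.load(open('scene.pkl','rb'))
for a,c,k in blobs(s['img'],*RED): print('red',a,c,onz(s,c,.184),onz(s,c,.115),onz(s,c,.01))
for a,c,k in blobs(s['img'],*BLUE,60): print('blue',a,c,onz(s,c,.0))
for uv in((427,184),(480,184),(497,246),(434,246)): print('mat',onz(s,uv,.003))
for uv in((288,187),(370,205),(360,231),(276,217)): print('rail',onz(s,uv,.12))
E
```

```text
red 297.5 [574.002  70.913] [-0.042  0.681  0.184] [-0.154  0.731  0.115] [-0.324  0.807  0.01 ]
red 221.5 [269.992 169.624] [ 0.519 -0.132  0.184] [ 0.456 -0.152  0.115] [ 0.36  -0.184  0.01 ]
red 185.0 [452.518 235.123] [0.642 0.302 0.184] [0.589 0.319 0.115] [0.509 0.346 0.01 ]
red 85.0 [182.575 176.937] [ 0.579 -0.332  0.184] [ 0.521 -0.37   0.115] [ 0.433 -0.428  0.01 ]
blue 2947.5 [460.655 211.844] [0.418 0.372 0.   ]
blue 1322.0 [180.52  208.682] [ 0.539 -0.396  0.   ]
blue 1059.5 [278.96  168.219] [ 0.341 -0.161  0.   ]
blue 420.5 [ 66.241 227.244] [ 0.652 -0.674 -0.   ]
blue 346.5 [202.492 262.869] [ 0.697 -0.279  0.   ]
blue 323.5 [ 88.853 186.735] [ 0.507 -0.685  0.   ]
blue 248.5 [ 60.979 196.727] [ 0.556 -0.744 -0.   ]
blue 201.0 [163.03  167.322] [ 0.397 -0.505  0.   ]
blue 182.5 [ 84.547 157.525] [ 0.399 -0.756 -0.   ]
blue 75.5 [176.762 192.501] [ 0.485 -0.428  0.   ]
blue 64.0 [446.724 234.586] [0.503 0.333 0.   ]
mat [0.332 0.278 0.003]
mat [0.305 0.431 0.003]
mat [0.52  0.461 0.003]
mat [0.548 0.299 0.003]
rail [ 0.512 -0.092  0.12 ]
rail [0.535 0.119 0.12 ]
rail [0.618 0.104 0.12 ]
rail [ 0.611 -0.1    0.12 ]
```

```bash
python3 - <<'E'
from h import *
np.set_printoptions(precision=3,suppress=True)
D=np.array([[1,0,0],[0,-1,0],[0,0,-1.]])
for n,p in(('w1',(.58,-.37,.36)),('w2',(.60,-.04,.34))):
    r.move_ptp(p,D); d=cam('wrist'); pickle.dump(d,open(n+'.pkl','wb'))
    cv2.imwrite(f'pics/{n}.png',d['img'][:,:,::-1]); print(r.observe()['time'],r.observe()['q'])
    for a,c,k in blobs(d['img'],*RED): print('red',a,c,cv2.minAreaRect(k),onz(d,c,.184),onz(d,c,.120))
E
```

```text
1.9083 [-42.502  21.528  66.634  -0.018  91.875  47.589]
red 2189.0 [ 57.899 247.752] ((56.473533630371094, 247.84410095214844), (88.66116333007812, 30.141727447509766), 4.398705005645752) [ 0.517 -0.128  0.184] [ 0.489 -0.077  0.12 ]
red 422.5 [321.989 224.659] ((322.0, 224.5), (25.0, 22.0), 90.0) [ 0.54  -0.373  0.184] [ 0.516 -0.373  0.12 ]
3.2083 [-15.236  10.587  82.337  -0.022  87.059  74.869]
red 987.0 [399.007 275.35 ] ((398.6236267089844, 275.7022399902344), (38.729515075683594, 29.058990478515625), 5.440331935882568) [ 0.52  -0.111  0.184] [ 0.486 -0.127  0.12 ]
red 902.5 [ 37.353 223.062] ((39.46998977661133, 222.7899627685547), (29.698486328125, 71.13494873046875), 81.8698959350586) [0.57  0.198 0.184] [0.547 0.252 0.12 ]
red 687.5 [620.916 248.463] ((621.3576049804688, 248.2335968017578), (37.69721984863281, 23.560762405395508), 25.016895294189453) [ 0.546 -0.302  0.184] [ 0.517 -0.361  0.12 ]
```

View pics/w1.png

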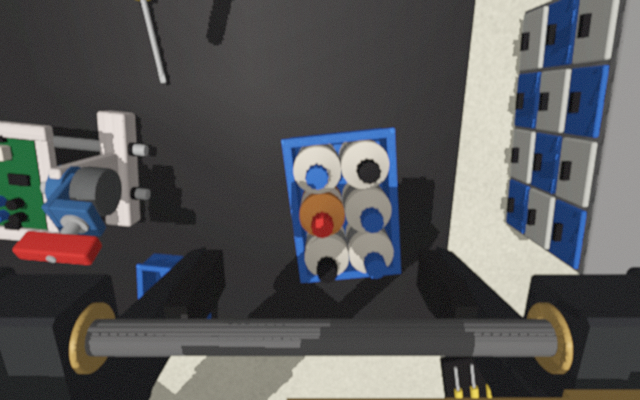

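View pics/w2.png

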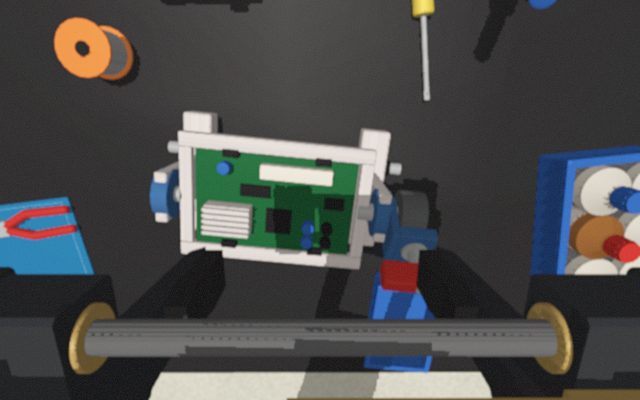

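The w1 picture shows the crate with six bottles. The only brown bottle has the red cap at (322,225), in a middle place beside the white blue-capped one at (370,215). The knob bar is at (56,248). The w2 picture shows the carrier's rail corners at about (180,132), (376,150), (361,268) and (181,254).

```bash
python3 - <<'E'
from h import *
np.set_printoptions(precision=4,suppress=True)
s,w1,w2=[pickle.load(open(n+'.pkl','rb')) for n in('scene','w1','w2')]
a=cv2.resize(w1['img'][115:295,270:410],None,fx=2.8,fy=2.8,interpolation=cv2.INTER_CUBIC)
b=cv2.resize(s['img'][150:280,250:390],None,fx=2.8,fy=2.8,interpolation=cv2.INTER_CUBIC)
im=np.zeros((504,784,3),np.uint8);im[:a.shape[0],:392]=a;im[:b.shape[0],392:]=b
cv2.imwrite('pics/crop1.png',im[:,:,::-1])
f=lambda d:blobs(d['img'],*RED)
print('knob',two(s,f(s)[1][1],w1,f(w1)[0][1]))
k=f(w1)[0][2]; box=cv2.boxPoints(cv2.minAreaRect(k)); print('knob box',[onz(w1,p,.19)[:2] for p in box])
print('cap',onz(w1,f(w1)[1][1],.113), two(s,f(s)[3][1],w1,f(w1)[1][1]))
for u in((180,132),(376,150),(361,268),(181,254)): print('rail',onz(w2,u,.126))
m=blobs(s['img'],*BLUE)[0][2]; print('mat',[onz(s,p,.003)[:2] for p in cv2.boxPoints(cv2.minAreaRect(m))], cv2.approxPolyDP(cv2.convexHull(m),5,True)[:,0].tolist())
for p in cv2.approxPolyDP(cv2.convexHull(m),5,True)[:,0]: print(onz(s,p,.003)[:2])
E
```

```text
knob [ 0.5195 -0.1312  0.1862]
knob box [array([ 0.5082, -0.0878]), array([ 0.5376, -0.0973]), array([ 0.5311, -0.175 ]), array([ 0.5013, -0.1675])]
cap [ 0.5133 -0.3728  0.113 ] [ 0.5124 -0.3738  0.1069]
rail [0.64  0.091 0.126]
rail [ 0.6229 -0.095   0.126 ]
rail [ 0.4977 -0.0846  0.126 ]
rail [0.5141 0.1046 0.126 ]
mat [array([0.5508, 0.2717]), array([0.324, 0.275]), array([0.2989, 0.4866]), array([0.5276, 0.4603])] [[426, 182], [480, 186], [497, 247], [436, 246]]
[0.3242 0.275 ]
[0.313  0.4302]
[0.5228 0.4609]
[0.5467 0.304 ]
```

View pics/crop1.png

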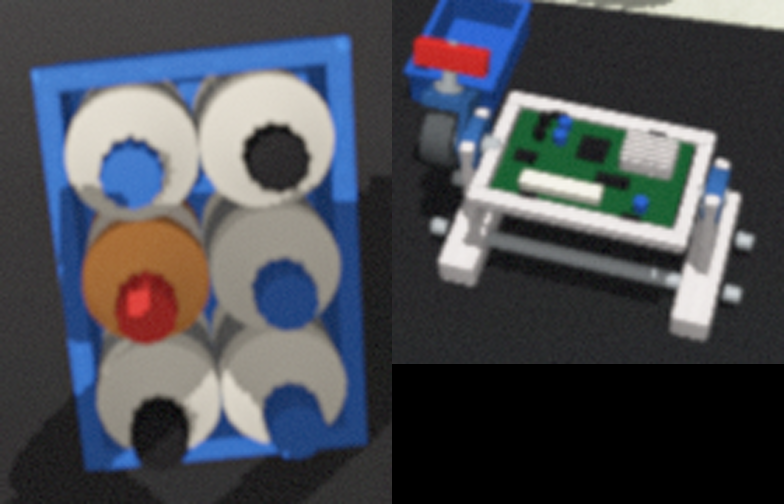

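The crop confirms the brown bottle with the red cap in the crate's middle row. It also shows the component side up, with the board nearly level. The rails and the knob agree on the frame pose within 1 mm. Next I check reachability and loosen the knob.

```bash
cat >> h.py <<'E'
from scipy.spatial.transform import Rotation as Ro
np.set_printoptions(precision=3,suppress=True)
F0=np.array([.5687,.0033,0]); FR=Ro.from_euler('z',-5.1,degrees=True).as_matrix()
fp=lambda x,y,z: F0+FR@np.array([x,y,z])/1000          # frame mm -> world m
def knob_pose(a,back=0.,flip=0):
    ax=np.array([-.5,0,.75**.5]); y=np.array([.75**.5,0,.5])*(-1 if flip else 1)
    R=FR@Ro.from_rotvec(ax*a).as_matrix()@np.column_stack([np.cross(y,-ax),y,-ax])
    return fp(-37,-138,184)+FR@ax*back, R
def tip_pose(th,rad,edge,off=0,beta=45,y=0):
    """tool pitched beta below horizontal; its upper(+1)/lower(-1) tip edge at the solder
    face of the front rail, rad mm from the axis, off mm clear of it, carrier at th deg"""
    t=np.radians(th); xc=np.array([np.cos(t),0,-np.sin(t)]); zc=np.array([np.sin(t),0,np.cos(t)])
    b=np.radians(beta); d=np.array([np.cos(b),0,-np.sin(b)]); n=np.array([np.sin(b),0,np.cos(b)])
    P=-rad*xc-(6+off)*zc-19*d-edge*9*n+np.array([0,y,120])
    return fp(*P), FR@np.column_stack([n,np.cross(d,n),d])
E
python3 - <<'E'
from h import *
for fl in(0,1):
  for a in(0,.6,1.3): print(fl,a,r.inverse_kinematics(*knob_pose(a,0,fl)),r.inverse_kinematics(*knob_pose(a,.08,fl)) is not None)
for th in(-25,0,45,90): print(th,tip_pose(th,54,1)[0],r.inverse_kinematics(*tip_pose(th,54,1)))
for th in(80,135,180): print(th,tip_pose(th,57,-1)[0],r.inverse_kinematics(*tip_pose(th,57,-1)))
E
```

```text
0 0 [-34.981  -5.753 123.074  23.59   38.496 -45.324] True
0 0.6 [-34.981  -5.753 123.074  23.59   38.496 -79.702] True
0 1.3 [ -34.981   -5.753  123.074   23.59    38.496 -119.809] True
1 0 [-34.981  -5.753 123.074  23.59   38.496 134.676] True
1 0.6 [-34.981  -5.753 123.074  23.59   38.496 100.298] True
1 1.3 [-34.981  -5.753 123.074  23.59   38.496  60.191] True
-25 [0.503 0.009 0.099] [-17.974   0.437 138.895 111.498   9.749 -30.964]
0 [0.495 0.01  0.121] [-18.338  -5.39  139.924  82.5     9.4    -1.844]
45 [0.507 0.009 0.161] [-17.791 -11.015 137.663  44.961  12.7    36.701]
90 [0.543 0.006 0.181] [-16.336  -8.039 132.164  35.068  13.875  47.73 ]
80 [0.546 0.005 0.195] [-16.234  -9.51  131.323  30.143  15.778  52.88 ]
135 [0.598 0.001 0.184] [-14.692  -0.397 124.677  31.593  12.998  52.252]
180 [ 0.618 -0.001  0.146] [-14.186   7.287 122.585  49.59    8.433  34.265]
```

```bash
python3 - <<'E'
from h import *
r.grip(.05,30)
r.move_ptp(*knob_pose(0,.09,1)); r.servo_line(knob_pose(0,0,1)[0],velocity=.1)
o=r.observe();print(o['time'],o['tcp_pos']-knob_pose(0)[0],o['force'])
r.grip(.0,30); o=r.observe();print('w',o['width'],o['finger_force'],o['force'])
for a in(.35,.7,1.05,1.27):
    r.move_ptp(*knob_pose(a,0,1)); o=r.observe();print(a,o['time'],o['width'],o['force'],o['ft_torque'],o['q'][5])
r.grip(.05); o=r.observe();print(o['time'],o['width'],o['force'])
r.servo_line(knob_pose(1.27,.1,1)[0],velocity=.2); print(r.observe()['time'])
for b in(50,55,60,65):
  print(b,[r.inverse_kinematics(*tip_pose(t,54,1,beta=b))[3:].round(0).tolist() for t in(-25,0,45,90)],[r.inverse_kinematics(*tip_pose(t,57,-1,beta=b))[3:].round(0).tolist() for t in(80,135,180)])
d=cam('scene'); cv2.imwrite('pics/s2.png',cv2.resize(d['img'][120:300,230:430],None,fx=3,fy=3)[:,:,::-1])
E
```

```text
5.975 [ 0. -0.  0.] [-0.327 -0.63   0.764]
w 0.01562933043569131 30.00051883980632 [-2.542  0.407  3.558]
0.35 7.0083 0.01567200901185985 [5.035 1.649 0.193] [ 0.265 -0.381  0.219] 114.58617306367907
0.7 7.4333 0.015352712935536484 [11.471  4.69  -1.763] [ 0.58  -1.088  0.48 ] 94.53432647464297
1.05 7.8583 0.015657482467186176 [16.848  8.845 -2.904] [ 1.056 -1.666  0.717] 74.48029356849652
1.27 8.1833 0.015864735689334396 [19.577 10.777 -3.367] [ 1.423 -1.985  0.954] 61.867206864564544
8.8417 0.04991589592226452 [ 0.012  0.118 -0.468]
9.4917
50 [[57.0, 9.0, 24.0], [40.0, 12.0, 41.0], [25.0, 18.0, 57.0], [20.0, 20.0, 63.0]] [[18.0, 22.0, 65.0], [18.0, 20.0, 66.0], [23.0, 14.0, 61.0]]
55 [[26.0, 15.0, 55.0], [21.0, 18.0, 60.0], [15.0, 25.0, 67.0], [13.0, 27.0, 70.0]] [[12.0, 28.0, 71.0], [11.0, 26.0, 73.0], [13.0, 21.0, 71.0]]
60 [[15.0, 21.0, 67.0], [13.0, 25.0, 69.0], [10.0, 31.0, 72.0], [9.0, 33.0, 75.0]] [[8.0, 35.0, 75.0], [7.0, 33.0, 77.0], [8.0, 28.0, 76.0]]
65 [[9.0, 28.0, 73.0], [8.0, 32.0, 74.0], [7.0, 38.0, 76.0], [6.0, 40.0, 78.0]] [[6.0, 41.0, 78.0], [5.0, 40.0, 79.0], [5.0, 35.0, 79.0]]
```

View pics/s2.png

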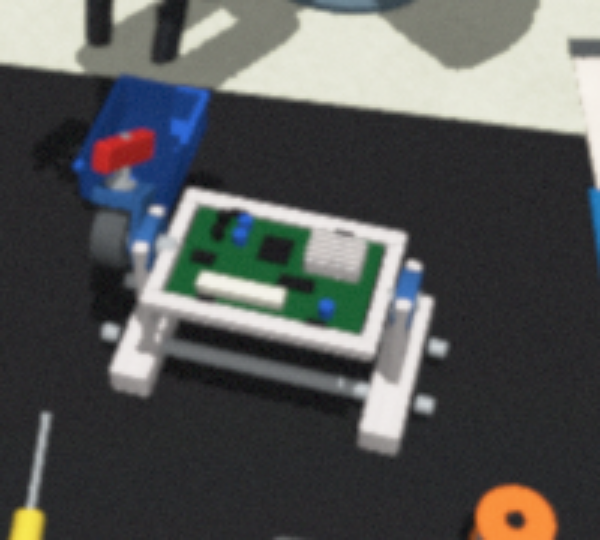

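```bash
cat >> h.py <<'E'
def knob_angle(d):
    """knob angle (rad) from the direction of the red bar in a picture (ray onto the bar's tilted plane)"""
    K=fp(-37,-138,184); ax=FR@np.array([-.5,0,.75**.5]); pk=proj(d,K)
    c=min(blobs(d['img'],*RED),key=lambda b:np.linalg.norm(b[1]-pk))
    vx,vy,_,_=cv2.fitLine(c[2],cv2.DIST_L2,0,.01,.01).ravel(); P=[]
    for s in(-8,8):
        o,v=ray(d,c[1]+s*np.array([vx,vy])); P.append(o+v*((K-o)@ax)/(v@ax))
    w=FR.T@(P[1]-P[0]); return np.arctan2(-w[0]*.75**.5-w[2]*.5,w[1]) , c[1]-pk, c[0]
E
python3 - <<'E'
from h import *
print('before',knob_angle(pickle.load(open('scene.pkl','rb'))),knob_angle(pickle.load(open('w1.pkl','rb'))))
print(knob_angle(cam('scene')),knob_angle(cam('side')),knob_angle(cam('wrist')),r.observe()['time'])
E
```

```text
before (np.float64(-0.10422115470921978), array([-0.437, -0.165]), 221.5) (np.float64(-3.033489669986325), array([-2.194,  2.403]), 2189.0)
(np.float64(1.3374771218945551), array([0.045, 0.165]), 172.0) (np.float64(1.3529476151065303), array([-0.656, -0.075]), 113.5) (np.float64(-1.8772458252189768), array([-2.351,  3.379]), 2299.0) 9.6917
```

The knob is loose, at about 1.3 rad in three views. Next, turn the board.

```bash
python3 - <<'E'
from h import *
B=60; _,R=tip_pose(0,54,1,beta=B)
def P2t(x,z): # upper tip edge (frame mm, z rel. to axis) -> TCP
    b=np.radians(B); d=np.array([np.cos(b),0,-np.sin(b)]);n=np.array([np.sin(b),0,np.cos(b)])
    return fp(*(np.array([x,0,120+z])-19*d-9*n))
r.grip(0,20)
r.servo_line(r.observe()['tcp_pos']+[-.03,.0,.08],velocity=.3)
r.move_ptp(P2t(-110,60),R)
r.servo_line(P2t(-100,-40),velocity=.2); r.servo_line(P2t(-57,-40),velocity=.15)
for t in range(0,95,10):
    r.servo_line(tip_pose(t,54,1,beta=B)[0],velocity=.1); o=r.observe()
    if t%30==0: print(t,o['time'],o['force'])
r.servo_line(tip_pose(80,57,-1,off=20,beta=B)[0],velocity=.15)
d=cam('scene'); cv2.imwrite('pics/s3.png',cv2.resize(d['img'][100:300,230:430],None,fx=3,fy=3)[:,:,::-1])
print(r.observe()['time'],r.observe()['force'])
E
```

```text
0 13.3833 [-8.094 -2.2    1.809]
30 14.1333 [ 0.216  0.4   -0.269]
60 14.8833 [-0.595  0.749 -0.022]
90 15.6333 [0.03  0.109 0.651]
15.9333 [-0.238  0.802  0.524]
```

View pics/s3.png

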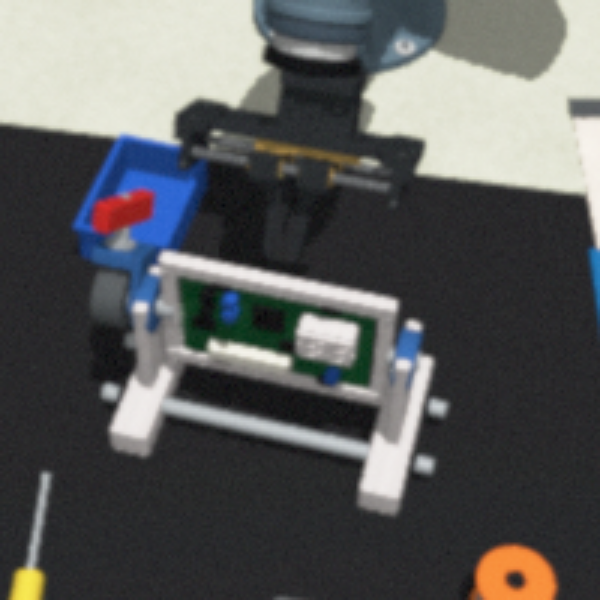

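The board now stands at about 90°, component side away from the robot, with its upper rail at (280,275) in the crop. The fingers at (290,230) are clear behind it. Now I push the upper rail over.

```bash
python3 - <<'E'
from h import *
B=60
for t in list(range(90,180,10))+[180]:
    r.servo_line(tip_pose(t,57,-1,beta=B)[0],velocity=.1); o=r.observe()
    if t%30==0: print(t,o['time'],o['force'])
r.servo_line(o['tcp_pos']+[-.03,0,.08],velocity=.25)
r.move_ptp(*knob_pose(1.27,.12,1))
for n in('scene','side'):
    d=cam(n); pickle.dump(d,open(n+'4.pkl','wb'))
    print(n,knob_angle(d))
a,b=[pickle.load(open(n+'4.pkl','rb')) for n in('scene','side')]
A=cv2.resize(a['img'][140:280,240:390],None,fx=2.6,fy=2.6);Bm=cv2.resize(b['img'][160:270,260:380],None,fx=3.2,fy=3.2)
im=np.zeros((364,790,3),np.uint8);im[:A.shape[0],:390]=A;im[:352,400:784]=Bm
cv2.imwrite('pics/s4.png',im[:,:,::-1]);print(r.observe()['time'])
E
```

```text
90 16.3833 [ 0.394 -0.452  0.784]
120 17.1333 [ 0.587 -0.831 -0.638]
150 17.8833 [0.005 0.28  0.328]
180 18.6333 [-0.253 -0.392 -0.235]
scene (np.float64(1.3438596212971), array([0.071, 0.174]), 172.0)
side (np.float64(1.3908486568565817), array([-0.573, -0.016]), 114.0)
20.0167
```

View pics/s4.png

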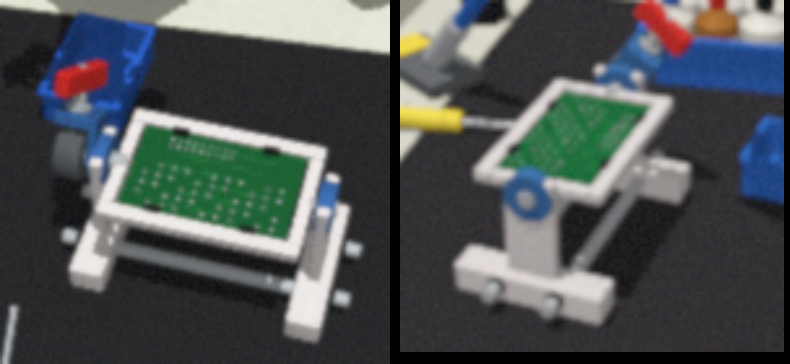

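Both views show the solder side up with its bright points. I check level by triangulating the four rail corners across the two views.

```bash
python3 - <<'E'
from h import *
a,b=[pickle.load(open(n+'4.pkl','rb')) for n in('scene','side')]
S={'-x-y':((137,110),(672,98)),'-x+y':((327,150),(605,200)),'+x+y':((303,255),(475,175)),'+x-y':((98,210),(557,80))}
for k,(p,q) in S.items():
    X=two(a,(p[0]/2.6+240,p[1]/2.6+140),b,((q[0]-400)/3.2+260,q[1]/3.2+160)); print(k,X,FR.T@(X-F0))
E
```

```text
-x-y [ 0.499 -0.083  0.127] [-0.062 -0.092  0.127]
-x+y [0.513 0.106 0.122] [-0.064  0.097  0.122]
+x+y [0.64  0.098 0.122] [0.063 0.1   0.122]
+x-y [ 0.624 -0.093  0.124] [ 0.063 -0.091  0.124]
```

The board is level within about 1°. Lock the knob.

```bash
python3 - <<'E'
from h import *
r.grip(.05,30); r.servo_line(knob_pose(1.27,0,1)[0],velocity=.12); r.grip(0,30)
o=r.observe();print(o['time'],o['width'],o['force'])
for a in(.9,.5,.2,0.):
    r.move_ptp(*knob_pose(a,0,1)); o=r.observe();print(a,o['time'],o['width'],o['force'],o['ft_torque'])
r.sleep(.2); r.grip(.05); r.servo_line(knob_pose(0,.12,1)[0],velocity=.2)
a=cam('scene');b=cam('side');print(knob_angle(a),knob_angle(b),r.observe()['time'])
pickle.dump(a,open('scene5.pkl','wb'));pickle.dump(b,open('side5.pkl','wb'))
for d,n in((a,'scene4.pkl'),(b,'side4.pkl')):
    w=pickle.load(open(n,'rb')); G=((40,80,30),(85,255,255))
    for x in(d,w): print('green',[(g[0],g[1]) for g in blobs(x['img'],*G,200)[:1]])
E
```

```text
22.625 0.015724137172262984 [ 6.209 13.242  3.202]
0.9 23.0667 0.01541789432075658 [ 5.015 10.673  2.971] [ 1.561 -0.712  0.658]
0.5 23.5333 0.015421344986045528 [3.629 9.886 4.406] [ 1.452 -0.575  0.611]
0.2 23.925 0.01557588422160656 [0.55  9.452 5.004] [ 1.349 -0.372  0.633]
0.0 24.2333 0.015699702683185532 [-0.618  9.417  5.897] [ 1.274 -0.229  0.551]
(np.float64(-0.024642494397325493), array([-0.108, -0.133]), 237.5) (np.float64(-3.1280068848281704), array([-2.1  ,  1.896]), 27.0) 25.9417
green [(1894.5, array([322.214, 209.275]))]
green [(1895.5, array([322.186, 209.294]))]
green [(647.5, array([314.453, 202.505]))]
green [(650.0, array([314.55 , 202.475]))]
```

```bash
python3 - <<'E'
from h import *
D=np.array([[1,0,0],[0,-1,0],[0,0,-1.]])
r.servo_line(r.observe()['tcp_pos']+[-.02,-.05,.08],velocity=.3)
r.move_ptp((.58,-.37,.36),D); d=cam('wrist')
print(r.observe()['time'],knob_angle(d),knob_angle(pickle.load(open('w1.pkl','rb'))))
f=blobs(d['img'],*RED)[1]; print(f[0],onz(d,f[1],.113))
hz=Ro.from_euler('z',40,degrees=True).as_matrix(); C=np.array([.5128,-.3733,.0])
for ang in(40,-50):
  R=Ro.from_euler('z',ang,degrees=True).as_matrix()@D
  for p in((.5128,-.3733,.2),(.5128,-.3733,.114),(.5128,-.3733,.42),(.392,.36,.42),(.392,.36,.112)): print(ang,p,r.inverse_kinematics(p,R))
E
```

```text
27.775 (np.float64(-3.0299288239243687), array([-2.342,  2.3  ]), 2194.0) (np.float64(-3.033489669986325), array([-2.194,  2.403]), 2189.0)
423.5 [ 0.513 -0.373  0.113]
40 (0.5128, -0.3733, 0.2) [-46.756  20.778  86.03   -0.     73.192   3.244]
40 (0.5128, -0.3733, 0.114) [-46.756  26.548  88.986  -0.     64.466   3.244]
40 (0.5128, -0.3733, 0.42) [-46.756  13.513  70.019  -0.     96.468   3.244]
40 (0.392, 0.36, 0.42) [29.776 -0.139 85.006 -0.    95.133 79.776]
40 (0.392, 0.36, 0.112) [ 29.776  15.391 104.625  -0.     59.984  79.776]
-50 (0.5128, -0.3733, 0.2) [-46.756  20.778  86.03   -0.     73.192  93.244]
-50 (0.5128, -0.3733, 0.114) [-46.756  26.548  88.986  -0.     64.466  93.244]
-50 (0.5128, -0.3733, 0.42) [-46.756  13.513  70.019  -0.     96.468  93.244]
-50 (0.392, 0.36, 0.42) [ 29.776  -0.139  85.006  -0.     95.133 169.776]
-50 (0.392, 0.36, 0.112) [ 29.776  15.391 104.625  -0.     59.984 169.776]
```

The knob matches its initial locked picture (−3.03 in both). Now the bottle.

```bash
python3 - <<'E'
from h import *
D=np.array([[1,0,0],[0,-1,0],[0,0,-1.]]); R=Ro.from_euler('z',40,degrees=True).as_matrix()@D
c=np.array([.5128,-.3733,0])
r.grip(.044,20); r.move_ptp(c+[0,0,.2],R); r.servo_line(c+[0,0,.113],velocity=.08)
o=r.observe();print(o['time'],o['tcp_pos'],o['force']); r.grip(0,40)
o=r.observe();print('w',o['width'],o['finger_force'],o['force'])
for z in(.13,.16,.20): r.servo_line(c+[0,0,z],velocity=.06); o=r.observe();print(z,o['width'],o['force'])
r.servo_line(c+[0,0,.36],velocity=.2);r.sleep(.2); o=r.observe();print(o['time'],o['width'],o['force'],o['ft_torque'])
for n in('side','scene'):
    d=cam(n); cv2.imwrite(f'pics/lift_{n}.png',d['img'][:,:,::-1])
E
```

```text
30.0833 [ 0.513 -0.374  0.114] [-0.053  0.486  0.219]
w 0.023016831794952126 39.99897373840213 [-1.063  1.502  2.024]
0.13 0.022677277510257866 [ 0.044 -1.32  -1.125]
0.16 0.022792666208079158 [-0.507  0.217 -2.257]
0.2 0.022668826293976922 [-0.42  -0.183 -1.513]
33.5833 0.02304422626300573 [ 0.269  0.136 -1.317] [-0.027 -0.051  0.   ]
```

```bash
python3 - <<'E'
from h import *
D=np.array([[1,0,0],[0,-1,0],[0,0,-1.]]); R=Ro.from_euler('z',40,degrees=True).as_matrix()@D
m=np.array([.397,.363,0])
r.move_ptp([.5128,-.3733,.40],R); r.move_ptp(m+[0,0,.40],R)
o=r.observe();print(o['time'],o['width'],o['force'])
r.servo_line(m+[0,0,.13],velocity=.2); r.sleep(.2); f0=r.observe()['force'][2]
for z in np.arange(.118,.107,-.001):
    r.servo_line(m+[0,0,z],velocity=.03); o=r.observe()
    if o['force'][2]-f0>2.5: break
print(z,o['tcp_pos'],f0,o['force'],o['time'])
r.grip(.044); r.sleep(.2); r.servo_line(m+[0,0,.25],velocity=.15)
r.move_ptp([.35,.1,.35],D); r.sleep(.3)
a=cam('scene');b=cam('side'); r.observe()
im=np.zeros((600,800,3),np.uint8);im[:300]=cv2.resize(a['img'][130:280,130:530],(800,300));im[300:]=cv2.resize(b['img'][130:370,60:700-60],(800,300))
cv2.imwrite('pics/end.png',im[:,:,::-1]);print(r.observe()['time'],knob_angle(a))
for d in(a,b): print([(x[0],x[1]) for x in blobs(d['img'],*RED)])
E
```

```text
36.6 0.02266084097795363 [ 0.8    0.072 -1.395]
0.11099999999999999 [0.397 0.363 0.111] -1.5481631905700999 [-0.776 -0.111  2.028] 40.6
43.875 (np.float64(-0.10422115470921978), array([-0.437, -0.165]), 221.5)
[(294.5, array([573.98 ,  70.963])), (221.5, array([269.992, 169.624])), (186.0, array([452.435, 235.104])), (78.5, array([466.643, 180.839]))]
[(162.0, array([299.049, 308.907])), (146.0, array([339.696, 295.654])), (74.5, array([183.555, 385.481])), (29.0, array([340.27 , 169.655])), (20.0, array([195.175, 387.525]))]
```

View pics/end.png

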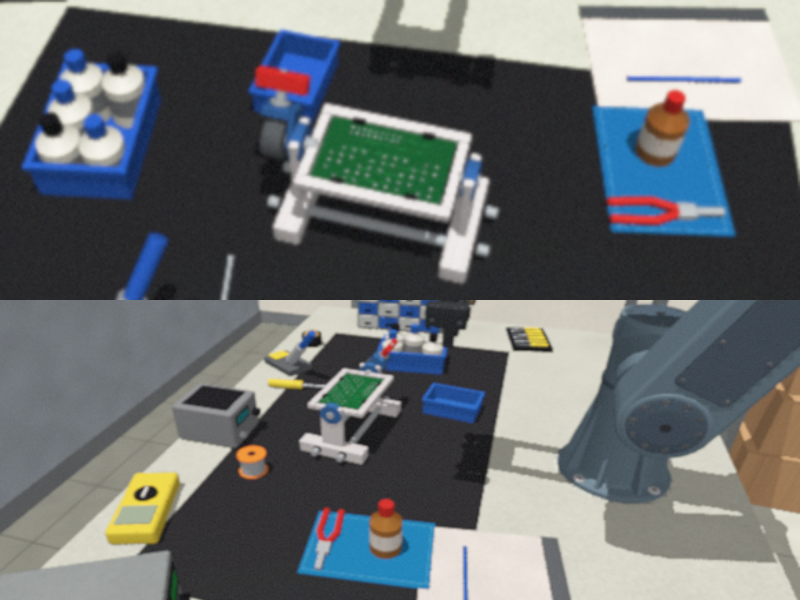

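The bottle stands upright and wholly on the mat, at (660,140) in the upper view. The board is solder side up, the knob bar has the same pixels as at the start, and the other five bottles and the pliers are unmoved.

```bash
python3 -c "
from bench import r
print(r.sign_off(), r.observe()['time'])"
```

```text
the job is handed in; nothing more can be done
the job is handed in; nothing more can be done
```

The job is handed in at about 44 s of the 72 s allowed: the board is solder side up and level, the knob is locked again, and the flux bottle stands upright on the blue mat; no verdict was returned.

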